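# Lay out soft cakes on a crowded warming tray and ring for service

### The arm

A 6-joint arm with a two-finger parallel gripper is mounted at the origin on the work surface. World frame = base frame: x ahead of the robot, y to its left, z up, the work surface at z = 0. Lengths are in mm, angles in rad, forces in N, time in s.
With the tool pointing down it reaches from about 300 to 850 mm from the base axis. Payload 5.4 kg.
Tool frame: the origin (TCP) lies at the very end of the fingers, on their centre line; the grasp point (between the pads) lies 19 mm behind it; z points along the fingers, y is the direction in which the jaws open and shut (so a half turn about z gives the same grasp; the last joint's range is limited). The gripper opens to 85 mm and grips with 20 to 120 N. Pads are 22 mm wide; open, the fingers measure 114 mm over their backs; the gripper's body (76 mm by 85 mm) begins 54 mm behind the grasp point. The pads swing forward as they close: fully open they stand 13 mm farther back than shut.
Start: joints at [0.926, 0.158, 1.597, -0, 1.386, -0.21], TCP at [242.214, 521.477, 231.299] pointing down, gripper open.
Joint ranges: [-2.91, 2.91], [-0.94, 2.29], [0.18, 2.7], [-1.29, 4.43], [0.17, 2.64], [-3, 3]. Speed limits (rad/s): [2.57, 2.57, 3.14, 3.14, 3.14, 3.14].

### API

Orientations are given as a unit quaternion [x, y, z, w].
In Python, from station import state, grab_frame, hand_in, masks_of, spot_point gives the robot as it stands.
- The arm moves only by the tool drive_tool, never from a script. Its argument "rows" is a list of rows, each a list of 6 numbers: the shift along the tool's x, y, z in m, then the turn, a rotation vector about the tool's x, y, z in degrees. In form: [[tx, ty, tz, wx, wy, wz], ...]. A call has 1 to 20 rows; each row shifts and turns the pose as measured when the row begins, along the tool's axes as they then stand; what a row does not reach is not made up. A row lasts 1/12 s, in which the tool goes at most 41.7 mm and 7.16 degrees, less where a joint would pass 70% of its speed; a pose out of reach is approached as far as the arm can. A call is refused whole if a number of a shift passes 0.0417 or a number of a turn 7.16, either way. A call with a gripper value outside its range is refused whole. "jaw" is the closure in counts, from 0 (fully open) to 255 (shut), set as the call begins (left out, the last holds). The fingers move at their own pace and stop on an object; "squeeze" is the grip in N (left out, the last holds). Time passes only in rows, so rows that do not move let the fingers close. It gives the time, the measured TCP pose, the force and the opening at its end, in the units of the state.
- state(): the state, without advancing time (a new reading comes with each control period).
- grab_frame(name): name is "scene" or "side" or "wrist"; returns a dict with "image" (480x640x3 uint8, red, green, blue), "depth" (480x640 float32, mm along the optical axis (not along the pixel's ray), 0 where there is no reading), "fov_y" (degrees; the focal length in pixels is half the picture's height over the tangent of half this angle, whatever the lens; pixels are square), "cx", "cy" (the principal point, pixels), "cam_to_world" (4x4, takes a point from camera to world coordinates); the wrist camera has in their place "mount" (4x4, takes a point from camera to tool coordinates, whose origin is the TCP and whose axes are the flange's). Camera axes: x right, y down, z forward; pixel columns grow to the right and rows downward; lengths in mm; the calibration is good to about 2 mm. The wrist camera is an equidistant fisheye: a pixel r from the principal point sees the ray r / f radians off the axis. A picture is of the moment at which its call begins: read the wrist's pose just before it.
- hand_in(): hands the job in, once; it reports no verdict.
Trained networks look in the newest picture that a camera, given by its name, has taken for a name from the list of things; names that differ only in an ending like _2 or _b are one class to them, and where a whole thing is asked for, a point or a joint stands for the part that bears it (a point fixed in the world has none). Each returns a list of dicts, best first, with "confidence" (0 to 1); they miss things now and then, are a little off and sometimes report something else, mostly with a low value. They report only what shows in the picture. A call takes as long as a camera call. They do not tell look-alikes from the thing itself.
- masks_of(camera, label): "pixels" (480x640 bool, what is visible of it).
- spot_point(camera, label): "location" ([x, y, z] in mm, in world coordinates, good to about 4 mm: a listed point, or the origin of a listed thing).
The state is a dict: "clock": time; "joints": joint angles; "qvel": joint speeds; "joint_efforts": joint torques, N m; "ee_pos": TCP position; "orientation": TCP orientation; "contact_force": force on the tool from outside, world axes, zero at the start; "wrist_torque": the same for the moment, N m; "opening": finger opening in mm.
Only numpy, scipy, OpenCV 4.12 (cv2) and the standard library are available. Lean on these libraries where they do the work, as an engineer would, in place of code of your own. Each camera call takes 0.05 s, during which the arm holds its last target.

### The job

Switch the warming tray on by pushing its lever fully over, then move every little loaf cake from the baking sheet onto free room on the warming tray, each standing flat and upright inside the lip and touching nothing else that stands on the tray, and when all are there, ring the service bell by pressing its plunger fully down. The cakes are soft, so hold them gently (squeezing with no more than 35 N from each finger), and do not bump the tartlets and jam pots with the gripper, the arm or the cake you are holding: they stay where they stand.

Things in the scene. Friction and masses are not known exactly. Their poses are not given: they have to be found in the camera images.
- heater (a joint): the warming tray's switch lever, standing on its own 70 x 50 x 25 mm steel block on the bench: 0 (to 0.2) = leaning back, off; 1.0 = fully over, on (end stop). It turns about a level axis 22 mm above the bench, through the middle of the block; the lever leans 0.5 rad to the block's -x side when off and 0.5 rad to its +x side when on, needs under 1 N at the ball, and stays where it is left
- heater_tip (a point): centre of the black ball (26 mm diameter) at the top of that lever, 80 mm from its axis (so about 92 to 102 mm above the bench); it swings 77 mm from off to on. The 10 mm rod under it is steel
- heater_base: the lever's steel block, fixed; origin at the middle of its underside; its +x axis points the way the lever must be pushed to switch on, its y axis is along the lever's pivot
- bell (a joint): the service bell's plunger: 0 = up, 0.006 m = fully down; a spring pushes it back up (about 1.5 N to start it, 5 N fully down)
- bell_top (a point): centre of the top of the bell's plunger, a dark steel stud 26 mm across that stands 20 mm above the dome of a desk bell (84 mm across, fixed on the bench; the plunger's top is 60 mm above the bench)
- tray_floor (a point): middle of the warming tray's floor: a fixed oblong pale metal plate on a thin black heated base, its floor 12 mm above the bench; the point's x and y axes are along its sides; the flat floor is 250 mm along x by 280 mm along y, with an upright lip round it 6 mm thick and 5 mm high above the floor. Some tartlets and pots stand on it already
- sheet_floor (a point): middle of the baking sheet's floor, 6 mm above the bench: a fixed dark flat sheet of the same outline, floor 250 mm along x by 280 mm along y, lip 6 mm thick and 5 mm high. The cakes start here
- pot: round white jam pot, 54 mm diameter, 34 mm high, standing on the baking sheet among the cakes, to be left alone; origin at the centre of its underside
- cake0: small oblong loaf cake, 64 mm along its x, 34 mm along its y, 26 mm high to its darker crust (2 mm more), about 50 g; origin at the centre of its underside, z up. Soft: it is spoilt if the fingers press on it with more than 70 N in all (both fingers' forces added). May be absent
- cake1: small oblong loaf cake, 64 mm along its x, 34 mm along its y, 26 mm high to its darker crust (2 mm more), about 50 g; origin at the centre of its underside, z up. Soft: it is spoilt if the fingers press on it with more than 70 N in all (both fingers' forces added). May be absent
- cake2: small oblong loaf cake, 64 mm along its x, 34 mm along its y, 26 mm high to its darker crust (2 mm more), about 50 g; origin at the centre of its underside, z up. Soft: it is spoilt if the fingers press on it with more than 70 N in all (both fingers' forces added). May be absent
- cake3: small oblong loaf cake, 64 mm along its x, 34 mm along its y, 26 mm high to its darker crust (2 mm more), about 50 g; origin at the centre of its underside, z up. Soft: it is spoilt if the fingers press on it with more than 70 N in all (both fingers' forces added). May be absent
- cake4: small oblong loaf cake, 64 mm along its x, 34 mm along its y, 26 mm high to its darker crust (2 mm more), about 50 g; origin at the centre of its underside, z up. Soft: it is spoilt if the fingers press on it with more than 70 N in all (both fingers' forces added). May be absent
- side0: round tartlet, 54 mm diameter, 22 mm high (nut on top to 28 mm), standing loose on the warming tray, to be left alone; origin at the centre of its underside, z up. May be absent
- side1: round tartlet, 54 mm diameter, 22 mm high (nut on top to 28 mm), standing loose on the warming tray, to be left alone; origin at the centre of its underside, z up. May be absent
- side2: round white jam pot, 54 mm diameter, 34 mm high, standing loose on the warming tray, to be left alone; origin at the centre of its underside, z up. May be absent
- side3: round tartlet, 54 mm diameter, 22 mm high (nut on top to 28 mm), standing loose on the warming tray, to be left alone; origin at the centre of its underside, z up. May be absent
- side4: round tartlet, 54 mm diameter, 22 mm high (nut on top to 28 mm), standing loose on the warming tray, to be left alone; origin at the centre of its underside, z up. May be absent
- side5: round white jam pot, 54 mm diameter, 34 mm high, standing loose on the warming tray, to be left alone; origin at the centre of its underside, z up. May be absent
- side6: round tartlet, 54 mm diameter, 22 mm high (nut on top to 28 mm), standing loose on the warming tray, to be left alone; origin at the centre of its underside, z up. May be absent
- side7: round tartlet, 54 mm diameter, 22 mm high (nut on top to 28 mm), standing loose on the warming tray, to be left alone; origin at the centre of its underside, z up. May be absent
- side8: round white jam pot, 54 mm diameter, 34 mm high, standing loose on the warming tray, to be left alone; origin at the centre of its underside, z up. May be absent
Not all that is in view belongs to the job. What is shaped like the cake3 but white is not meant. Leave any blue look-alike of the cake1 alone.

How it is judged:
By the outcome, as a careful person would: the job done as asked, in the order asked, and still so for the second after the job is handed in, with the robot touching nothing.
Of cake0, cake1, cake2, cake3, cake4 only 4 to 5 are there at a start; the rules pass over those that are not, and their reading is None.
Of side0, side1, side2, side3, side4, side5, side6, side7, side8 only 3 to 4 are there at a start; the rules pass over those that are not, and their reading is None.
At some moment in a run one of cake0, cake1, cake2, cake3, cake4 may be knocked a few centimetres aside while the robot is not near it.
Once in a run the grip may slacken for a moment while it holds something.
It also fails if it takes over 210 s, if anything falls off the work surface, if the arm or the gripper's body presses on something with over 40 N, if the wrist force passes 120 N, or if a joint passes its speed limit or range.

## Working session

There is one attempt and no reset: what is moved stays moved. The work goes in short steps, Python scripts to look and compute and a tool call to move; the robot and the scene stay as the last step left them, time stands still between calls to the robot, and variables do not carry over. Pictures are saved under pics/ and viewed, and the job is handed in when it is done.

Besides the shell and the picture viewer there is one more tool, called after "Call:" in YAML: its name, and indented under it one key for each argument. drive_tool: Moves the arm, as the interface text tells. Its arguments: {"type":"object","properties":{"rows":{"type":"array"},"jaw":{"type":"number"},"squeeze":{"type":"number"}},"required":["rows"]}

```bash
ls; mkdir -p pics; cat > h.py <<'E'
import numpy as np, cv2
from station import state, grab_frame, hand_in, masks_of, spot_point
def save(n,f): cv2.imwrite('pics/'+n+'.png',cv2.cvtColor(f['image'],cv2.COLOR_RGB2BGR))
def pts(f):
    fl=240/np.tan(np.radians(f['fov_y'])/2)
    v,u=np.mgrid[0:480,0:640]; d=f['depth']
    P=np.stack([(u-f['cx'])/fl*d,(v-f['cy'])/fl*d,d,np.ones_like(d)],-1)
    return (P@np.array(f['cam_to_world']).T)[...,:3]
E
python3 - <<'E'
from h import *
s=state(); print(s)
for n in ['scene','side','wrist']:
    f=grab_frame(n); save(n+'0',f)
    print(n,f['fov_y'],f.get('cam_to_world'),f.get('mount'))
E
```

```text
pics
{'clock': 0.0, 'joints': array([ 9.25868094e-01,  1.59088499e-01,  1.59822621e+00,  2.55241080e-05,
        1.38617644e+00, -2.10100363e-01]), 'qvel': array([ 0.00046779,  0.00130873, -0.00197543, -0.00013093, -0.0031504 ,
        0.00024281]), 'joint_efforts': array([ 5.59463115e-04, -3.96000624e+01, -3.31427443e+01, -2.72999951e-04,
        8.59898835e-03, -4.55945724e-06]), 'ee_pos': array([241.87052679, 521.00378053, 230.29774001]), 'orientation': array([ 2.15707364e-01,  9.76457594e-01, -8.58616345e-04, -4.04982744e-04]), 'contact_force': array([-1.02304719,  0.37381938, -0.12004042]), 'wrist_torque': array([0.06784448, 0.01638602, 0.01982692]), 'opening': 85.55122201093721}
scene 49.84489272273012 [[ 3.42654650e-01  7.87297616e-01 -5.12591704e-01  9.83235023e+02]
 [ 9.39460978e-01 -2.87694313e-01  1.86131819e-01 -1.89085078e+02]
 [-9.28580915e-04 -5.45338836e-01 -8.38215182e-01  9.33643804e+02]
 [ 0.00000000e+00  0.00000000e+00  0.00000000e+00  1.00000000e+00]] None
side 48.843414678576096 [[ 7.99125054e-01 -3.31607855e-01  5.01433325e-01 -1.90486119e+02]
 [-6.01163497e-01 -4.39049062e-01  6.67711293e-01 -9.23359485e+02]
 [-1.26447861e-03 -8.35028234e-01 -5.50205643e-01  8.55928110e+02]
 [ 0.00000000e+00  0.00000000e+00  0.00000000e+00  1.00000000e+00]] None
wrist 65.70646984690485 None [[ 6.71829944e-04 -9.53920747e-01 -3.00057922e-01  7.67462071e+01]
 [ 9.99999585e-01  8.25360421e-04 -3.84921560e-04 -5.07961390e-01]
 [ 6.14840596e-04 -3.00057539e-01  9.53920906e-01 -1.43288443e+02]
 [ 0.00000000e+00  0.00000000e+00  0.00000000e+00  1.00000000e+00]]
```

View pics/scene0.png

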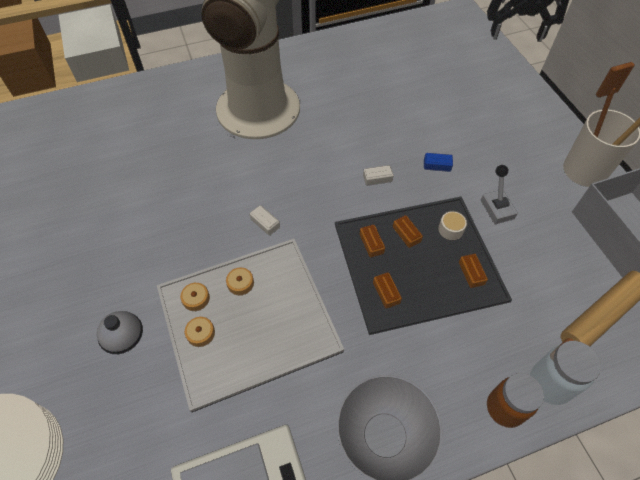

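View pics/side0.png

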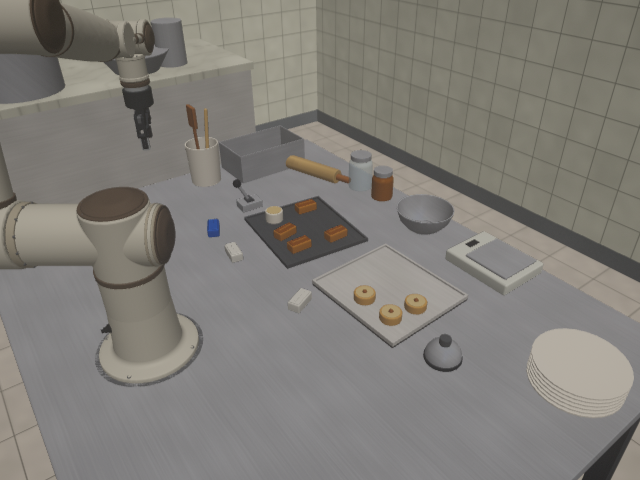

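```bash
python3 - <<'E'
from h import *
f=grab_frame('scene');g=grab_frame('side')
for c in ['scene','side']:
  for n in ['tray_floor','sheet_floor','heater_tip','heater_base','bell_top','pot','cake0','side0','side2']:
    for r in spot_point(c,n): print(c,n,np.round(r['location'],0),round(r['confidence'],2))
np.savez('f0.npz',s=pts(f),si=f['image'],g=pts(g),gi=g['image'])
E
```

```text
scene tray_floor [ 551. -183.   13.] 0.67
scene sheet_floor [548. 182.   7.] 0.91
scene heater_tip [450. 412.  96.] 0.54
scene heater_base [491. 407.  -0.] 0.72
scene heater_base [455. 408.  94.] 0.56
scene bell_top [ 500. -416.   64.] 0.65
scene pot [506. 279.   5.] 0.89
scene cake0 [333. 340.  -0.] 0.97
scene cake0 [479. 113.   8.] 0.93
scene cake0 [347. -84.  -1.] 0.88
scene cake0 [615. 270.   4.] 0.77
scene cake0 [482. 188.   6.] 0.73
scene cake0 [597.  93.  10.] 0.72
scene cake0 [316. 195.   1.] 0.63
scene side0 [ 555. -274.    9.] 0.96
scene side0 [ 479. -171.   13.] 0.95
scene side0 [ 476. -266.   11.] 0.83
scene side2 [ 555. -274.    9.] 0.96
scene side2 [ 479. -171.   13.] 0.95
scene side2 [ 476. -266.   11.] 0.83
side tray_floor [ 551. -181.   15.] 0.73
side sheet_floor [544. 190.   4.] 0.73
side heater_tip [482. 189.  11.] 0.71
side heater_tip [452. 416.  88.] 0.66
side heater_base [489. 416.  -1.] 0.86
side bell_top [490. 412.   2.] 0.56
side bell_top [ 498. -420.   61.] 0.46
side pot [506. 287.   6.] 0.54
side cake0 [615. 270.   2.] 0.71
side cake0 [349. -84.  -0.] 0.69
side cake0 [594.  95.   2.] 0.64
side cake0 [329. 346.   0.] 0.62
side cake0 [479. 111.   5.] 0.55
side cake0 [316. 193.  -2.] 0.53
side cake0 [482. 187.   8.] 0.52
side side0 [ 480. -272.   13.] 0.92
side side0 [ 554. -273.    8.] 0.64
side side0 [ 477. -177.   12.] 0.56
side side2 [ 480. -272.   13.] 0.92
side side2 [ 554. -273.    8.] 0.64
side side2 [ 477. -177.   12.] 0.56
```

```bash
cat >> h.py <<'E'
def rects(P,I,cond,zr,box,minn=40):
    z=P[...,2]
    m=cond&(z>zr[0])&(z<zr[1])&(P[...,0]>box[0])&(P[...,0]<box[1])&(P[...,1]>box[2])&(P[...,1]<box[3])
    n,l=cv2.connectedComponents(m.astype(np.uint8),connectivity=4)
    out=[]
    for i in range(1,n):
        q=P[l==i]
        if len(q)<minn: continue
        r=cv2.minAreaRect(q[:,:2].astype(np.float32))
        b=cv2.boxPoints(r); e=b[1]-b[0]; e2=b[2]-b[1]
        if np.hypot(*e2)>np.hypot(*e): e,e2=e2,e
        a=np.degrees(np.arctan2(e[1],e[0]))%180
        out.append((len(q),np.round(r[0],1),round(float(np.hypot(*e)),1),round(float(np.hypot(*e2)),1),round(float(a),1),round(float(np.median(q[:,2])),1)))
    return out
def cakes(f,zr=(18,42),box=(380,720,-350,360)):
    P=pts(f) if isinstance(f,dict) else f[0]; I=(f['image'] if isinstance(f,dict) else f[1]).astype(int)
    cond=(I[...,0]-I[...,2]>35)&(I[...,0]>I[...,2]*1.7)
    return rects(P,I,cond,zr,box)
E
python3 - <<'E'
from h import *
d=np.load('f0.npz')
for a,b in [('s','si'),('g','gi')]:
    P=d[a];I=d[b].astype(int)
    print(a)
    for r in cakes((P,I)): print('cake',*r)
    # trays
    z=P[...,2]
    dark=(I.sum(-1)<210)
    for r in rects(P,I,dark,(2,16),(350,750,0,380),500): print('sheet',*r)
    g=(I.max(-1)-I.min(-1)<25)
    for r in rects(P,I,g,(9,20),(380,720,-360,-10),500): print('tray',*r)
    for r in rects(P,I,g,(18,40),(440,540,370,450),20): print('hblock',*r)
    for r in rects(P,I,I.sum(-1)<150,(70,120),(400,560,370,450),10): print('ball',*r)
    for r in rects(P,I,I.sum(-1)<600,(20,80),(440,560,-460,-370),20): print('bell',*r)
    for r in rects(P,I,I.sum(-1)<600,(52,80),(440,560,-460,-370),20): print('belltop',*r)
E
```

```text
s
cake 183 [505.5 282.7] 39.8 38.8 58.5 40.2
cake 494 [485.5 188. ] 64.9 35.2 9.6 33.0
cake 493 [481.7 108.9] 65.9 36.4 176.3 32.9
cake 559 [616.5 270.9] 63.8 35.5 173.1 33.0
cake 570 [ 481.6 -175.5] 51.9 51.8 70.7 34.4
cake 579 [597.3  90.8] 64.4 35.5 1.9 32.9
cake 604 [ 484.6 -265.7] 52.3 51.7 10.7 34.4
cake 662 [ 558.3 -272.9] 52.8 51.2 165.8 34.6
sheet 12915 [550.3 185.8] 293.4 264.4 83.5 6.6
tray 17206 [ 553.4 -182.1] 292.8 265.6 92.2 12.7
hblock 614 [491.4 406.4] 71.7 53.0 176.9 25.6
ball 105 [458.1 407. ] 21.8 19.3 25.1 101.0
bell 1216 [ 501.5 -417.4] 75.1 70.9 100.7 35.1
belltop 170 [ 498.6 -418.2] 25.9 23.8 30.7 59.9
g
cake 178 [612.7 267.6] 65.3 37.6 175.9 31.2
cake 207 [482.5 183.2] 63.5 37.7 7.6 31.9
cake 208 [594.4  87.9] 63.5 35.9 178.7 31.6
cake 235 [478.8 104.7] 65.8 35.5 1.9 31.3
cake 145 [ 471.6 -184.4] 49.4 37.5 137.9 30.0
cake 156 [ 549.4 -280.2] 50.4 40.4 126.3 31.3
cake 159 [ 475.3 -274.9] 48.7 36.8 137.8 30.1
tray 6721 [ 553.9 -182.9] 297.8 267.3 92.2 12.7
hblock 211 [489.8 405.3] 72.6 57.5 176.8 24.8
ball 21 [448.8 399.7] 18.8 12.8 151.5 94.0
bell 785 [ 492.7 -423.5] 74.9 65.2 129.6 34.8
belltop 110 [ 495.8 -420.3] 25.8 25.6 68.4 59.5
```

View pics/wrist0.png

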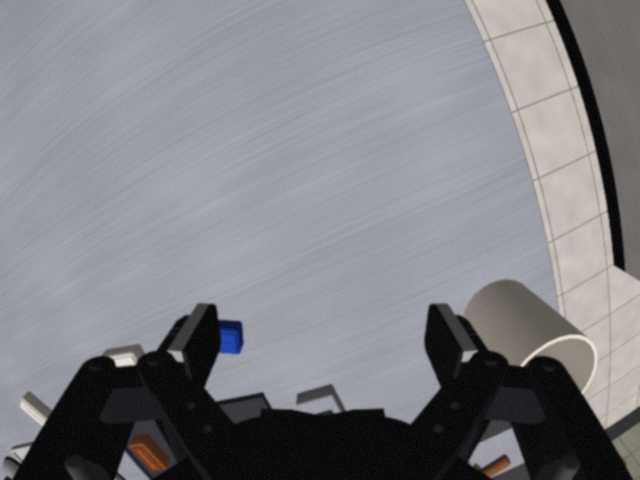

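```bash
cat >> h.py <<'E'
from scipy.spatial.transform import Rotation as Ro
def go(x,y,z,yawy):
    """needed shift (mm, in tool axes NOW and after the turn) & rotvec deg; yawy=world angle of tool y"""
    s=state(); R=Ro.from_quat(s['orientation']); d=np.array([x,y,z])-s['ee_pos']
    a=np.radians(yawy); yy=np.array([np.cos(a),np.sin(a),0]); zz=np.array([0,0,-1.]); T=Ro.from_matrix(np.stack([np.cross(yy,zz),yy,zz],1))
    print('t',round(s['clock'],2),'pos',np.round(s['ee_pos'],1),'now',np.round(R.inv().apply(d),1),'after',np.round(T.inv().apply(d),1),'rot',np.round((R.inv()*T).as_rotvec(degrees=True),2),'F',np.round(s['contact_force'],1),'open',round(s['opening'],1))
E
python3 -c "
from h import *
go(405,406,160,87)"
```

```text
t 1.15 pos [242.2 521.5 231.3] now [-196.3  -36.2   71.3] after [-168.6 -106.8   71.3] rot [  0.    -0.   -21.92] F [ 0.3  0.7 -0.2] open 85.0
```

Call:
drive_tool:
  rows:
    - [-0.028,-0.005,0.01,0,0,0]
    - [-0.028,-0.005,0.01,0,0,0]
    - [-0.028,-0.005,0.01,0,0,0]
    - [-0.028,-0.005,0.01,0,0,0]
    - [-0.028,-0.005,0.01,0,0,0]
    - [-0.028,-0.005,0.01,0,0,0]
    - [-0.028,-0.006,0.01,0,0,0]
    - [0,0,0,0,0,-5.5]
    - [0,0,0,0,0,-5.5]
    - [0,0,0,0,0,-5.5]
    - [0,0,0,0,0,-5.5]
    - [0,0,0,0,0,0]
  jaw: 255

```text
clock: 2.15
ee_pos: [413.2, 401.6, 158.8]
orientation: [0.016, 1.0, 0.002, 0.001]
contact_force: [0.3, 0.1, -0.7]
opening: -0.2
```

```bash
python3 -c "
from h import *
go(405,406,84,87)"
```

```text
t 2.15 pos [413.2 401.6 158.8] now [ 8.5  3.8 74.8] after [ 8.5  3.9 74.8] rot [0.22 0.07 1.15] F [ 0.3  0.1 -0.7] open -0.2
```

Call:
drive_tool:
  rows:
    - [0.008,0.004,0.0,0,0,1.1]
    - [0,0,0.02,0,0,0]
    - [0,0,0.02,0,0,0]
    - [0,0,0.02,0,0,0]
    - [0,0,0.014,0,0,0]
    - [0,0,0,0,0,0]

```text
clock: 2.65
ee_pos: [407.1, 408.1, 84.9]
orientation: [0.035, 0.999, 0.004, 0.003]
contact_force: [-0.4, -0.1, -0.2]
opening: -0.2
```

```bash
python3 -c "
from h import *
go(505,402,84,87)
f=grab_frame('wrist');save('w1',f)"
```

```text
t 2.65 pos [407.1 408.1  84.9] now [-98.1   0.7   1.5] after [-98.1  -0.9   0.9] rot [ 0.45  0.37 -0.97] F [-0.4 -0.1 -0.2] open -0.2
```

View pics/w1.png

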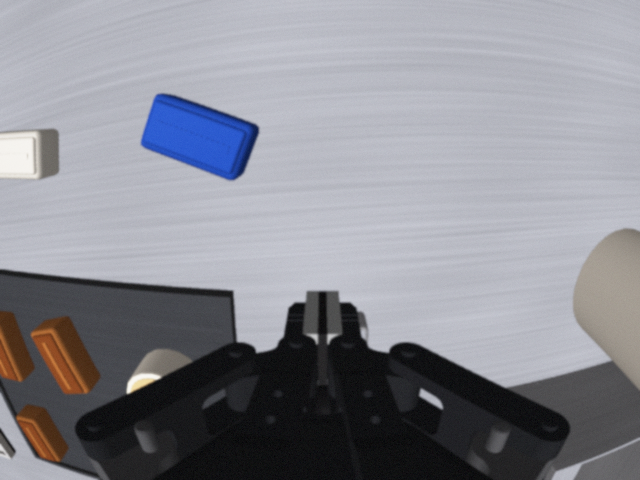

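Call:
drive_tool:
  rows:
    - [-0.015,0,0,0,0,0]
    - [-0.015,0,0,0,0,0]
    - [-0.012,0,0,0,0,0]
    - [-0.012,0,0,0,0,0]
    - [-0.012,0,0,0,0,0]
    - [-0.012,0,0,0,0,0]
    - [-0.01,0,0,0,0,0]
    - [0,0,0,0,0,0]

```text
clock: 3.37
ee_pos: [500.2, 405.4, 97.3]
orientation: [0.039, 0.999, 0.007, 0.006]
contact_force: [-0.4, 0.0, 0.3]
opening: -0.2
```

```bash
python3 -c "
from h import *
go(510,402,84,87)
f=grab_frame('scene');save('s1',f);cv2.imwrite('pics/s1c.png',cv2.resize(cv2.imread('pics/s1.png')[100:260,420:600],None,fx=3,fy=3))"
```

```text
t 3.37 pos [500.2 405.4  97.3] now [-9.9 -2.8 13.3] after [-10.   -2.9  13.3] rot [ 0.83  0.72 -1.51] F [-0.4  0.   0.3] open -0.2
```

View pics/s1c.png

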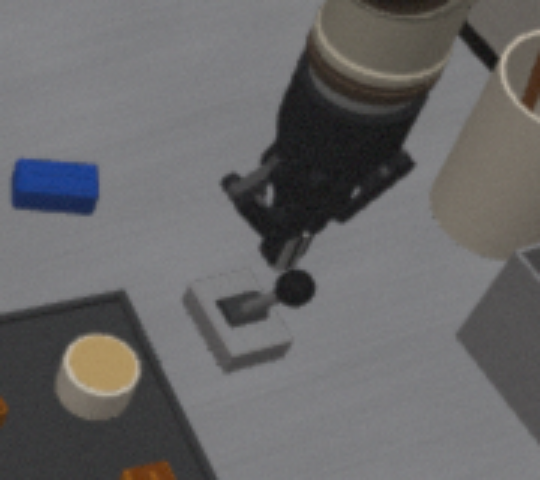

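Call:
drive_tool:
  rows:
    - [0.008,0,0.002,0,0,0]
    - [0,0,0.012,0,0,0]
    - [-0.008,0,0.001,-0.8,-0.7,0]
    - [-0.008,0,0.001,0,0,0]
    - [-0.006,0,0.001,0,0,0]
    - [-0.005,0,0.001,0,0,0]
    - [-0.005,0,0,0,0,0]

```text
clock: 4.0
ee_pos: [504.1, 407.8, 78.4]
orientation: [0.038, 0.999, 0.013, -0.007]
contact_force: [-17.0, 0.1, 10.9]
opening: -0.2
```

```bash
python3 -c "
from h import *
go(510,402,84,87)
f=grab_frame('side');save('s2',f);cv2.imwrite('pics/s2c.png',cv2.resize(cv2.imread('pics/s2.png')[130:250,180:330],None,fx=4,fy=4))"
```

```text
t 4.0 pos [504.1 407.8  78.4] now [-6.2 -5.2 -5.9] after [-6.2 -5.5 -5.6] rot [ 1.49 -0.84 -1.32] F [-17.    0.1  10.9] open -0.2
```

View pics/s2c.png

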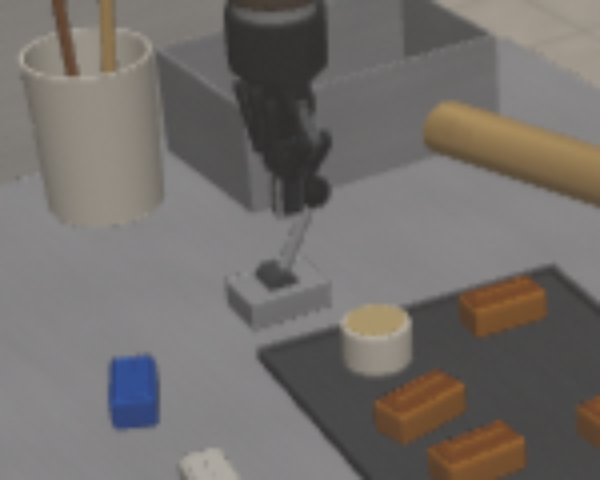

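Call:
drive_tool:
  rows:
    - [0.015,0,0,1.5,-0.8,0]
    - [0.005,0,-0.03,0,0,0]
    - [0,0,-0.03,0,0,0]
    - [0,0,-0.03,0,0,0]
    - [0,0,0,0,0,0]
  jaw: 100

```text
clock: 4.47
ee_pos: [480.9, 408.5, 167.0]
orientation: [0.037, 0.999, -0.003, -0.006]
contact_force: [1.0, 0.7, 0.6]
opening: 51.9
```

```bash
python3 -c "
from h import *
f=grab_frame('scene');save('s3',f)
for r in spot_point('scene','heater_tip'): print(r)
for r in cakes(f): print(*r)
P=pts(f);I=f['image'].astype(int)
for r in rects(P,I,I.sum(-1)<150,(70,120),(500,590,370,450),10): print('ball',*r)
go(615,269.5,150,84.5)
"
```

```text
{'location': [523.6, 408.3, 92.9], 'confidence': 0.54}
{'location': [490.9, 405.1, 2.3], 'confidence': 0.39}
183 [507.3 283.2] 39.1 37.4 104.5 40.5
492 [484.9 188.2] 65.2 34.8 8.3 32.9
489 [481.3 108.7] 65.4 34.9 178.9 33.0
565 [616.3 271.6] 64.3 35.5 173.8 32.8
571 [ 481.8 -175.5] 51.6 51.3 74.5 34.3
581 [597.2  90.8] 64.5 35.2 1.5 33.0
608 [ 484.  -266.4] 52.9 51.6 21.3 34.5
667 [ 558.3 -273.3] 52.6 52.1 22.1 34.4
ball 114 [531.1 402.8] 22.7 18.7 28.2 100.4
t 4.57 pos [478.5 406.9 161.5] now [-146.6 -126.6   10.2] after [-149.  -123.7   11.5] rot [-0.65 -1.04  1.18] F [ 0.3 -0.1 -0.2] open 52.1
```

Call:
drive_tool:
  rows:
    - [-0.022,-0.02,0.003,-0.3,-0.5,0.6]
    - [-0.026,-0.022,0.003,-0.3,-0.5,0.6]
    - [-0.026,-0.022,0.003,0,0,0]
    - [-0.026,-0.022,0.003,0,0,0]
    - [-0.026,-0.022,0.003,0,0,0]
    - [-0.022,-0.018,0.003,0,0,0]
    - [0,0,0,0,0,0]

```text
clock: 5.15
ee_pos: [615.0, 261.0, 130.3]
orientation: [0.046, 0.999, -0.002, -0.007]
contact_force: [0.5, 0.4, -0.2]
opening: 52.1
```

```bash
python3 -c "
from h import *
go(614.5,269.5,60,84.2)
"
```

```text
t 5.15 pos [615.  261.  130.3] now [ 0.4  8.8 70.2] after [ 1.4  8.4 70.3] rot [-0.32 -0.73  0.48] F [ 0.5  0.4 -0.2] open 52.1
```

Call:
drive_tool:
  rows:
    - [0.001,0.009,0.015,-0.3,-0.7,0.5]
    - [0,0,0.025,0,0,0]
    - [0,0,0.025,0,0,0]
    - [0,0,0.005,0,0,0]
    - [0,0,0,0,0,0]

```text
clock: 5.57
ee_pos: [613.3, 266.5, 51.0]
orientation: [0.054, 0.999, -0.001, -0.004]
contact_force: [-0.2, -0.7, 0.5]
opening: 51.8
```

```bash
python3 -c "
from h import *
go(614.5,269.5,9,84.2)
save('w2',grab_frame('wrist'))
"
```

```text
t 5.57 pos [613.3 266.5  51. ] now [-1.2  3.2 42. ] after [-0.9  3.1 42. ] rot [-0.14 -0.46 -0.42] F [-0.2 -0.7  0.5] open 51.8
```

View pics/w2.png

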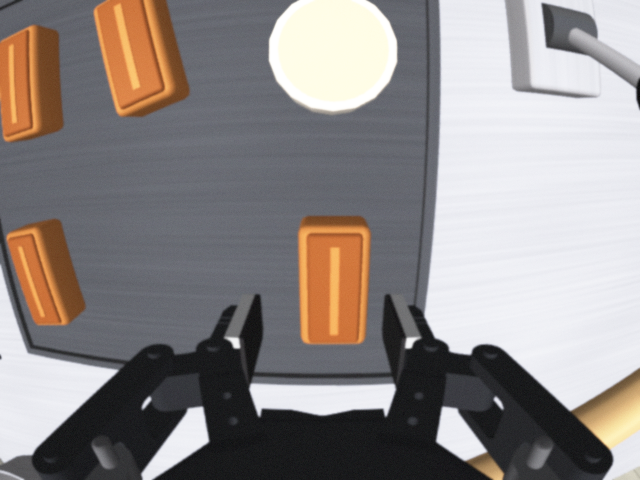

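Call:
drive_tool:
  rows:
    - [-0.001,0.003,0.01,-0.1,-0.4,-0.4]
    - [0,0,0.015,0,0,0]
    - [0,0,0.011,0,0,0]
    - [0,0,0.005,0,0,0]
    - [0,0,0,0,0,0]
  squeeze: 25

```text
clock: 6.03
ee_pos: [616.3, 271.1, 9.9]
orientation: [0.05, 0.999, 0.001, 0.002]
contact_force: [-0.1, 0.2, -0.2]
opening: 51.7
```

```bash
python3 -c "
from h import *
go(614.5,269.5,9,84.2)
"
```

```text
t 6.03 pos [616.3 271.1   9.9] now [ 1.7 -1.8  0.9] after [ 1.6 -1.8  0.9] rot [0.07 0.25 0.1 ] F [-0.1  0.2 -0.2] open 51.7
```

Close and lift a little.

Call:
drive_tool:
  rows:
    - [0,0,0,0,0,0]
    - [0,0,0,0,0,0]
    - [0,0,0,0,0,0]
    - [0,0,0,0,0,0]
    - [0,0,0,0,0,0]
    - [0,0,0,0,0,0]
  jaw: 200
  squeeze: 25

```text
clock: 6.53
ee_pos: [617.7, 271.4, 11.7]
orientation: [0.05, 0.999, 0.001, 0.004]
contact_force: [-0.2, 0.3, 0.1]
opening: 33.5
```

```bash
python3 -c "
from h import *
go(632,-85,125,92)
save('w3',grab_frame('wrist'))
"
```

```text
t 6.53 pos [617.7 271.4  11.7] now [ -50.5 -353.  -113.7] after [  -1.9 -356.7 -113.3] rot [ 0.1   0.42 -7.7 ] F [-0.2  0.3  0.1] open 33.5
```

View pics/w3.png

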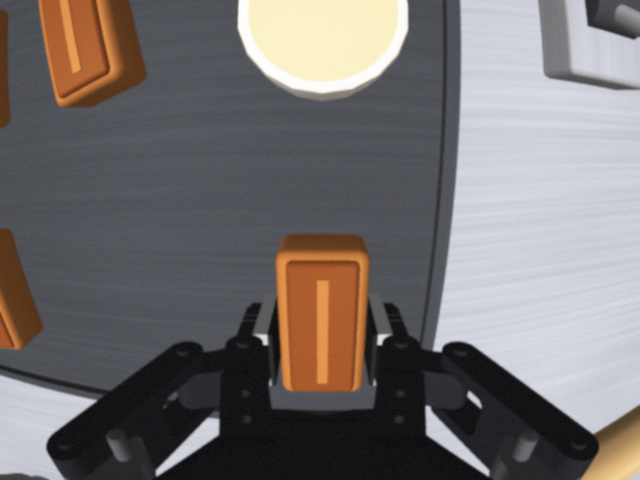

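Call:
drive_tool:
  rows:
    - [0,0,-0.015,0,0,0]
    - [0,0,-0.025,0,0,0]
    - [0,0,-0.025,0,0,0]
    - [0,0,-0.025,0,0,0]
    - [0,0,-0.02,0,0,0]
    - [0,0,0,0,0,0]

```text
clock: 7.08
ee_pos: [615.7, 270.9, 129.5]
orientation: [0.05, 0.999, 0.001, 0.002]
contact_force: [1.3, -0.8, 1.1]
opening: 33.6
```

```bash
python3 -c "
from h import *
go(632,-85,125,92)
"
```

```text
t 7.08 pos [615.7 270.9 129.5] now [ -51.6 -352.5    4.3] after [  -3.8 -356.3    4.5] rot [ 0.06  0.28 -7.71] F [ 1.3 -0.8  1.1] open 33.6
```

Call:
drive_tool:
  rows:
    - [0,-0.01,0,0,0,-3.8]
    - [0,-0.02,0,0,0,-3.8]
    - [0,-0.03,0,0,0,0]
    - [0,-0.03,0,0,0,0]
    - [0,-0.03,0,0,0,0]
    - [0,-0.03,0,0,0,0]
    - [0,-0.03,0,0,0,0]
    - [0,-0.03,0,0,0,0]
    - [0,-0.03,0,0,0,0]
    - [0,-0.03,0,0,0,0]
    - [0,-0.03,0,0,0,0]
    - [0,-0.02,0,0,0,0]
    - [0,-0.01,0,0,0,0]
    - [0,0,0,0,0,0]

```text
clock: 8.25
ee_pos: [623.9, -70.9, 127.0]
orientation: [-0.022, 1.0, 0.002, 0.003]
contact_force: [-1.1, 0.4, -0.6]
opening: 33.7
```

```bash
python3 -c "
from h import *
go(632,-85,55,92)
f=grab_frame('scene');save('s4',f)
for r in cakes(f,(18,300)): print(*r)
"
```

```text
t 8.25 pos [623.9 -70.9 127. ] now [ -7.  -14.7  72. ] after [ -7.6 -14.3  72. ] rot [0.21 0.36 0.54] F [-1.1  0.4 -0.6] open 33.7
252 [506.2 282.3] 40.7 39.9 150.6 40.8
492 [485.5 188.2] 65.5 35.2 8.8 32.8
491 [482.1 108.7] 65.6 34.9 177.7 33.0
573 [ 481.1 -175.3] 53.4 51.2 162.9 34.4
578 [597.4  91.5] 64.3 36.2 0.1 33.0
611 [ 484.  -265.7] 53.3 51.9 3.1 34.3
512 [634.1 -70.7] 44.5 34.4 2.3 150.9
668 [ 558.2 -273.2] 52.5 51.6 12.5 34.7
```

View pics/s4.png

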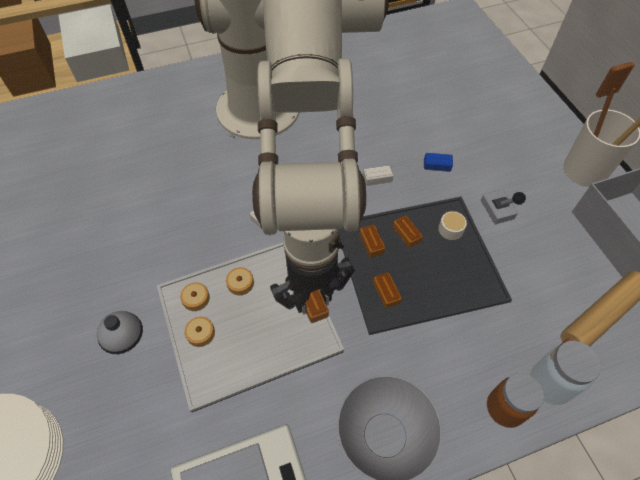

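Call:
drive_tool:
  rows:
    - [-0.007,-0.014,0.01,0.2,0.3,0.5]
    - [0,0,0.022,0,0,0]
    - [0,0,0.022,0,0,0]
    - [0,0,0.015,0,0,0]
    - [0,0,0,0,0,0]

```text
clock: 8.72
ee_pos: [633.3, -75.9, 56.8]
orientation: [-0.021, 1.0, 0.001, 0.002]
contact_force: [-0.3, 1.4, -1.2]
opening: 33.4
```

```bash
python3 -c "
from h import *
go(632,-85,19,92)
"
```

```text
t 8.72 pos [633.3 -75.9  56.8] now [ 1.8 -9.1 37.7] after [ 1.6 -9.  37.8] rot [0.16 0.21 0.4 ] F [-0.3  1.4 -1.2] open 33.4
```

Call:
drive_tool:
  rows:
    - [0,-0.009,0.0,0.1,0.2,0.4]
    - [0,-0.004,0.01,0,0,0]
    - [0,0,0.01,0,0,0]
    - [0,0,0.008,0,0,0]
    - [0,0,0.005,0,0,0]

```text
clock: 9.13
ee_pos: [636.3, -86.9, 24.8]
orientation: [-0.019, 1.0, -0.0, 0.002]
contact_force: [0.3, 0.4, -0.6]
opening: 33.4
```

```bash
python3 -c "
from h import *
go(632,-85,19,92)
"
```

```text
t 9.13 pos [636.3 -86.9  24.8] now [4.2 2.  5.8] after [4.2 2.  5.8] rot [-0.01  0.28  0.2 ] F [ 0.3  0.4 -0.6] open 33.4
```

Call:
drive_tool:
  rows:
    - [0.003,0.001,0.002,0,0.2,0.2]
    - [0.002,0,0.002,0,0,0]
    - [0.001,0,0.002,0,0,0]
    - [0,0,0.001,0,0,0]

```text
clock: 9.47
ee_pos: [629.1, -85.7, 16.1]
orientation: [-0.017, 1.0, 0.0, -0.0]
contact_force: [-0.5, 0.4, -1.1]
opening: 32.9
```

```bash
python3 -c "
from h import *
go(632,-85,18,92)
f=grab_frame('wrist');save('w4',f)
"
```

```text
t 9.47 pos [629.1 -85.7  16.1] now [-2.9  0.6 -1.9] after [-2.9  0.6 -1.9] rot [ 0.03 -0.02 -0.03] F [-0.5  0.4 -1.1] open 32.9
```

View pics/w4.png

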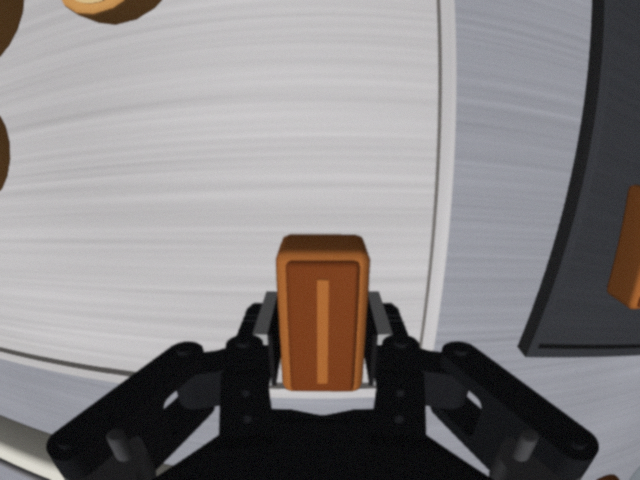

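Call:
drive_tool:
  rows:
    - [0,0,0,0,0,0]
    - [0,0,0,0,0,0]
    - [0,0,0,0,0,0]
    - [0,0,0,0,0,0]
  jaw: 100

```text
clock: 9.85
ee_pos: [630.4, -86.1, 17.7]
orientation: [-0.017, 1.0, -0.0, 0.001]
contact_force: [-0.5, 0.0, 0.1]
opening: 52.2
```

Call:
drive_tool:
  rows:
    - [0,0,-0.01,0,0,0]
    - [0,0,-0.02,0,0,0]
    - [0,0,-0.025,0,0,0]
    - [0,0,-0.025,0,0,0]
    - [0,0,0,0,0,0]

```text
clock: 10.27
ee_pos: [629.6, -85.9, 102.3]
orientation: [-0.017, 1.0, 0.0, 0.0]
contact_force: [0.7, 0.4, 1.7]
opening: 51.5
```

```bash
python3 -c "
from h import *
go(596,89.5,100,91)
f=grab_frame('wrist');save('w5',f)
f=grab_frame('scene');save('s5',f)
for r in cakes(f,(18,300)): print(*r)
"
```

```text
t 10.27 pos [629.6 -85.9 102.3] now [ 27.5 176.4   2.4] after [ 30.5 176.    2.3] rot [0.02 0.02 0.97] F [0.7 0.4 1.7] open 51.5
255 [505.  283.2] 41.3 40.1 151.1 40.9
494 [485.9 187.8] 65.1 35.3 10.2 32.9
493 [481.4 108.8] 65.7 34.5 179.1 32.9
574 [ 482.5 -174.7] 52.4 52.0 124.2 34.4
577 [597.7  91.2] 65.1 35.1 1.1 33.1
608 [ 484.7 -265.7] 52.5 52.4 71.8 34.3
635 [629.8 -90.6] 63.8 42.0 1.2 39.5
671 [ 557.7 -272.6] 52.7 51.6 170.2 34.6
```

View pics/w5.png

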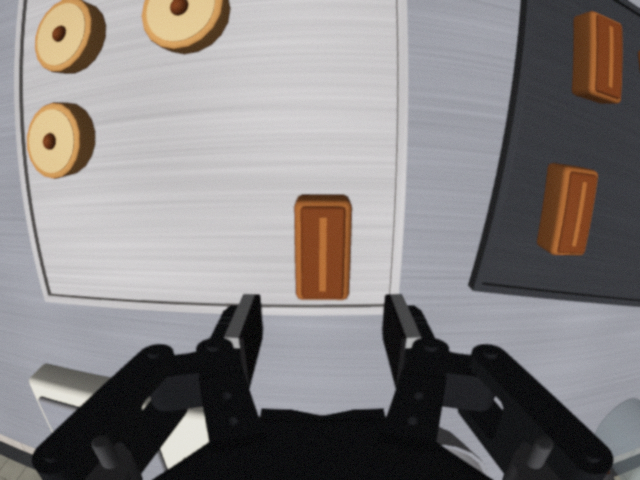

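Call:
drive_tool:
  rows:
    - [0.005,0.025,0,0,0,0.5]
    - [0.006,0.032,0,0,0,0.5]
    - [0.006,0.032,0,0,0,0]
    - [0.005,0.032,0,0,0,0]
    - [0.004,0.028,0,0,0,0]
    - [0.002,0.015,0,0,0,0]
    - [0,0,0,0,0,0]

```text
clock: 10.95
ee_pos: [589.2, 83.3, 91.1]
orientation: [-0.005, 1.0, 0.002, -0.009]
contact_force: [0.3, 0.0, 0.3]
opening: 51.9
```

```bash
python3 -c "
from h import *
go(596,89.5,50,90.5)
f=grab_frame('scene')
for r in cakes(f,(18,300)): print(*r)
"
```

```text
t 10.95 pos [589.2  83.3  91.1] now [-7.6  6.  41. ] after [-6.9  6.2 41.1] rot [ 0.2  -1.02  0.11] F [0.3 0.  0.3] open 51.9
255 [506.  282.7] 40.9 40.1 153.9 41.0
192 [515.7  75.7] 155.8 24.8 153.4 33.1
571 [ 481.8 -175.6] 52.2 51.4 161.5 34.4
574 [597.2  81.3] 64.1 53.2 2.0 33.1
604 [ 484.7 -265.8] 52.8 51.7 67.9 34.4
626 [630.1 -86.1] 64.3 33.6 1.4 39.4
670 [ 558.6 -272.8] 53.2 51.6 168.8 34.5
```

Call:
drive_tool:
  rows:
    - [-0.004,0.004,0.01,0,-0.5,0]
    - [-0.003,0.003,0.012,0,-0.5,0]
    - [0,0,0.012,0,0,0]
    - [0,0,0.006,0,0,0]
    - [0,0,0,0,0,0]

```text
clock: 11.42
ee_pos: [595.3, 85.1, 46.5]
orientation: [-0.004, 1.0, 0.001, -0.002]
contact_force: [0.3, 0.8, -0.3]
opening: 52.1
```

```bash
python3 -c "
from h import *
go(596,89.5,10,90.5)
f=grab_frame('wrist');save('w6',f)
"
```

```text
t 11.42 pos [595.3  85.1  46.5] now [-0.8  4.3 36.5] after [-0.7  4.4 36.5] rot [ 0.06 -0.21 -0.04] F [ 0.3  0.8 -0.3] open 52.1
```

View pics/w6.png

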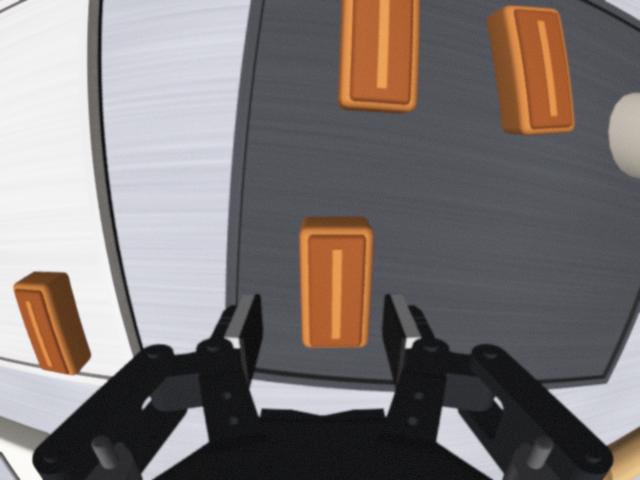

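Call:
drive_tool:
  rows:
    - [0,0.004,0.006,0,-0.2,0]
    - [0,0.001,0.012,0,0,0]
    - [0,0,0.011,0,0,0]
    - [0,0,0.005,0,0,0]
    - [0,0,0,0,0,0]

```text
clock: 11.88
ee_pos: [596.6, 89.0, 10.8]
orientation: [-0.003, 1.0, 0.0, 0.001]
contact_force: [-0.1, -0.1, -0.2]
opening: 51.8
```

Call:
drive_tool:
  rows:
    - [0,0,0,0,0,0]
    - [0,0,0,0,0,0]
    - [0,0,0,0,0,0]
    - [0,0,0,0,0,0]
    - [0,0,0,0,0,0]
    - [0,0,0,0,0,0]
  jaw: 200

```text
clock: 12.38
ee_pos: [597.1, 89.1, 11.3]
orientation: [-0.003, 1.0, 0.0, 0.002]
contact_force: [-0.2, 0.6, -1.3]
opening: 33.3
```

```bash
python3 -c "
from h import *
go(634,-160,125,92)
"
```

```text
t 12.38 pos [597.1  89.1  11.3] now [ -35.6 -249.3 -113.7] after [ -28.2 -250.3 -113.7] rot [ 0.03  0.19 -1.63] F [-0.2  0.6 -1.3] open 33.3
```

Call:
drive_tool:
  rows:
    - [0,0,-0.015,0,0,0]
    - [0,0,-0.025,0,0,0]
    - [0,0,-0.025,0,0,0]
    - [0,0,-0.025,0,0,-0.8]
    - [0,-0.01,-0.015,0,0,-0.8]
    - [-0.003,-0.02,0,0,0,0]
    - [-0.004,-0.03,0,0,0,0]
    - [-0.005,-0.03,0,0,0,0]
    - [-0.005,-0.03,0,0,0,0]
    - [-0.005,-0.03,0,0,0,0]
    - [-0.005,-0.03,0,0,0,0]
    - [-0.004,-0.03,0,0,0,0]
    - [-0.003,-0.02,0,0,0,0]
    - [-0.002,-0.01,0,0,0,0]
    - [0,0,0,0,0,0]

```text
clock: 13.63
ee_pos: [643.5, -159.2, 124.5]
orientation: [-0.02, 1.0, -0.001, 0.004]
contact_force: [-0.8, 0.6, 0.0]
opening: 33.5
```

```bash
python3 -c "
from h import *
go(634,-160,55,92)
f=grab_frame('scene')
for r in cakes(f,(18,300)): print(*r)
"
```

```text
t 13.63 pos [ 643.5 -159.2  124.5] now [10.  -0.3 69.4] after [ 9.5 -0.5 69.5] rot [-0.1   0.43  0.31] F [-0.8  0.6  0. ] open 33.5
256 [505.3 283.7] 40.9 39.9 80.2 40.7
498 [485.3 187.6] 65.0 35.7 9.9 32.8
497 [481.2 108.7] 65.6 34.3 177.6 33.0
612 [ 483.5 -265.9] 53.4 51.7 10.4 34.5
633 [629.7 -86.3] 63.4 33.5 1.7 39.5
670 [ 558.3 -273.2] 52.3 51.5 74.0 34.6
580 [ 657.3 -158.8] 49.7 33.8 1.9 147.8
```

Call:
drive_tool:
  rows:
    - [0.004,0,0.01,0,0.2,0.3]
    - [0.004,0,0.022,0,0.2,0]
    - [0.002,0,0.022,0,0,0]
    - [0,0,0.015,0,0,0]
    - [0,0,0.01,0,0,0]
    - [0,0,0.005,0,0,0]
    - [0,0,0,0,0,0]

```text
clock: 14.27
ee_pos: [630.7, -147.2, 34.6]
orientation: [-0.022, 1.0, 0.001, -0.002]
contact_force: [-0.3, -0.1, -0.3]
opening: 33.6
```

```bash
python3 -c "
from h import *
go(634,-160,18,92)
"
```

```text
t 14.27 pos [ 630.7 -147.2   34.6] now [ -2.7 -12.9  16.5] after [ -2.8 -12.9  16.6] rot [ 0.15 -0.17  0.51] F [-0.3 -0.1 -0.3] open 33.6
```

Call:
drive_tool:
  rows:
    - [-0.001,-0.006,0,0,0,0.3]
    - [-0.001,-0.005,0.004,0,0,0.2]
    - [0,-0.002,0.004,0,0,0]
    - [0,0,0.004,0,0,0]
    - [0,0,0.002,0,0,0]

```text
clock: 14.68
ee_pos: [636.0, -161.4, 22.9]
orientation: [-0.018, 1.0, -0.0, 0.001]
contact_force: [-0.2, 0.5, -0.7]
opening: 33.3
```

```bash
python3 -c "
from h import *
go(634,-160,17,92)
"
```

```text
t 14.68 pos [ 636.  -161.4   22.9] now [2.  1.4 5.9] after [1.9 1.4 5.9] rot [-0.01  0.13  0.03] F [-0.2  0.5 -0.7] open 33.3
```

Call:
drive_tool:
  rows:
    - [0.001,0,0.002,0,0.1,0]
    - [0,0,0.002,0,0,0]
    - [0,0,0.001,0,0,0]
    - [0,0,0,0,0,0]

```text
clock: 15.02
ee_pos: [635.2, -162.0, 17.5]
orientation: [-0.017, 1.0, -0.0, 0.0]
contact_force: [-0.3, 0.6, -0.8]
opening: 33.6
```

```bash
python3 -c "
from h import *
go(634,-160,17,92)
"
```

```text
t 15.02 pos [ 635.2 -162.    17.5] now [1.1 2.  0.5] after [1.1 2.  0.5] rot [-0.02  0.06 -0.01] F [-0.3  0.6 -0.8] open 33.6
```

Call:
drive_tool:
  rows:
    - [0,0,0,0,0,0]
    - [0,0,0,0,0,0]
    - [0,0,0,0,0,0]
    - [0,0,0,0,0,0]
  jaw: 100

```text
clock: 15.35
ee_pos: [635.6, -161.9, 18.2]
orientation: [-0.018, 1.0, -0.0, 0.001]
contact_force: [0.2, 0.9, 0.4]
opening: 51.9
```

Call:
drive_tool:
  rows:
    - [0,0,-0.01,0,0,0]
    - [0,0,-0.02,0,0,0]
    - [0,0,-0.025,0,0,0]
    - [0,0,-0.025,0,0,0]
    - [0,0,0,0,0,0]

```text
clock: 15.77
ee_pos: [634.4, -161.3, 102.3]
orientation: [-0.018, 1.0, 0.0, -0.001]
contact_force: [1.0, -1.0, 1.9]
opening: 51.7
```

```bash
python3 -c "
from h import *
go(480.5,107,100,89)
f=grab_frame('wrist');save('w7',f)
f=grab_frame('scene')
for r in cakes(f,(18,300)): print(*r)
"
```

```text
t 15.77 pos [ 634.4 -161.3  102.3] now [144.4 273.5   2.6] after [158.6 265.5   2.3] rot [ 0.04 -0.06  3.02] F [ 1.  -1.   1.9] open 51.7
254 [505.7 282.9] 41.8 40.2 148.9 40.6
497 [486.2 187.7] 64.7 35.2 10.9 32.9
498 [482.1 108.8] 64.9 34.9 179.3 33.0
611 [ 484.3 -266. ] 53.1 51.6 27.3 34.4
633 [629.8 -86.1] 64.0 33.8 0.6 39.5
672 [ 558.3 -272.8] 52.2 51.5 168.5 34.4
652 [ 636.7 -162.2] 62.9 33.1 1.5 39.5
```

View pics/w7.png

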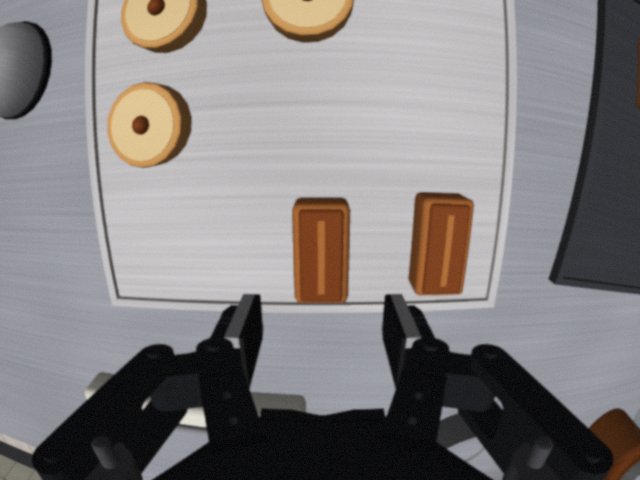

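Call:
drive_tool:
  rows:
    - [0.014,0.022,0,0,0,1]
    - [0.018,0.03,0,0,0,1]
    - [0.018,0.03,0,0,0,1]
    - [0.018,0.03,0,0,0,0]
    - [0.018,0.03,0,0,0,0]
    - [0.018,0.03,0,0,0,0]
    - [0.018,0.03,0,0,0,0]
    - [0.016,0.026,0,0,0,0]
    - [0.008,0.015,0,0,0,0]
    - [0,0,0,0,0,0]

```text
clock: 16.7
ee_pos: [472.3, 93.1, 88.5]
orientation: [0.013, 1.0, 0.003, -0.013]
contact_force: [-0.2, 0.2, -0.8]
opening: 51.7
```

```bash
python3 -c "
from h import *
go(480.5,107,50,89)
"
```

```text
t 16.7 pos [472.3  93.1  88.5] now [-8.8 13.9 38.3] after [-7.9 14.  38.5] rot [ 0.32 -1.5  -0.45] F [-0.2  0.2 -0.8] open 51.7
```

Call:
drive_tool:
  rows:
    - [-0.004,0.006,0.0,0.2,-0.8,-0.3]
    - [-0.003,0.006,0.0,0,-0.7,0]
    - [0,0.003,0.012,0,0,0]
    - [0,0,0.015,0,0,0]
    - [0,0,0.01,0,0,0]
    - [0,0,0,0,0,0]

```text
clock: 17.2
ee_pos: [482.9, 107.4, 48.7]
orientation: [0.011, 1.0, 0.0, 0.003]
contact_force: [-0.7, -0.3, 0.6]
opening: 52.1
```

```bash
python3 -c "
from h import *
go(480.5,107,10,89)
f=grab_frame('wrist');save('w8',f)
"
```

```text
t 17.2 pos [482.9 107.4  48.7] now [ 2.6 -0.5 38.7] after [ 2.4 -0.4 38.7] rot [ 0.04  0.29 -0.22] F [-0.7 -0.3  0.6] open 52.1
```

View pics/w8.png

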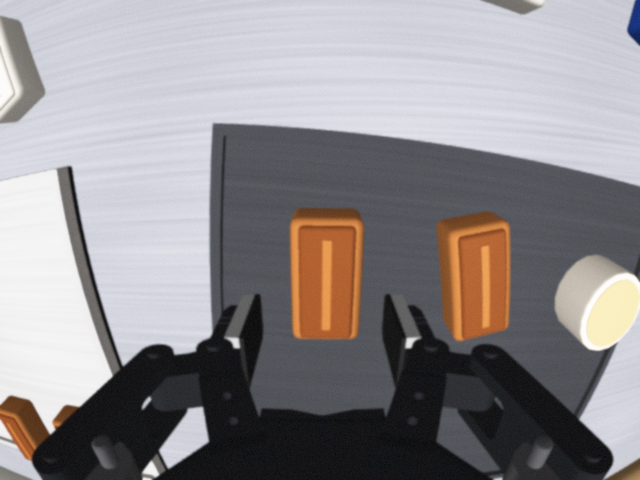

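Call:
drive_tool:
  rows:
    - [0.001,0.001,0.008,0,0.2,0]
    - [0.001,0,0.012,0,0,0]
    - [0,0,0.011,0,0,0]
    - [0,0,0.006,0,0,0]
    - [0,0,0,0,0,0]

```text
clock: 17.67
ee_pos: [484.8, 107.2, 12.0]
orientation: [0.012, 1.0, 0.0, 0.004]
contact_force: [0.4, -0.2, 0.1]
opening: 51.9
```

Call:
drive_tool:
  rows:
    - [0,0,0,0,0,0]
    - [0,0,0,0,0,0]
    - [0,0,0,0,0,0]
    - [0,0,0,0,0,0]
    - [0,0,0,0,0,0]
    - [0,0,0,0,0,0]
  jaw: 200

```text
clock: 18.17
ee_pos: [486.2, 107.1, 13.4]
orientation: [0.012, 1.0, 0.0, 0.005]
contact_force: [-1.1, -0.6, -0.8]
opening: 33.3
```

```bash
python3 -c "
from h import *
go(638,-240,125,92)
"
```

```text
t 18.17 pos [486.2 107.1  13.4] now [-161.2 -343.3 -110.3] after [-139.6 -352.2 -111.6] rot [ 0.02  0.55 -3.38] F [-1.1 -0.6 -0.8] open 33.3
```

Call:
drive_tool:
  rows:
    - [0,0,-0.012,0,0,0]
    - [0,0,-0.025,0,0.3,0]
    - [0,0,-0.025,0,0.2,0]
    - [0,0,-0.025,0,0,0]
    - [0,0,-0.02,0,0,0]
    - [0,0,0,0,0,0]

```text
clock: 18.67
ee_pos: [483.5, 107.2, 123.5]
orientation: [0.012, 1.0, 0.0, -0.002]
contact_force: [1.0, -0.9, 0.2]
opening: 33.3
```

```bash
python3 -c "
from h import *
go(641,-240,125,92)
"
```

```text
t 18.67 pos [483.5 107.2 123.5] now [-165.8 -343.3   -2.4] after [-145.3 -352.5   -1.5] rot [ 0.04 -0.26 -3.37] F [ 1.  -0.9  0.2] open 33.3
```

Call:
drive_tool:
  rows:
    - [-0.008,-0.015,0,0,0,-1.7]
    - [-0.011,-0.026,0,0,0,-1.7]
    - [-0.012,-0.03,0,0,0,0]
    - [-0.012,-0.03,0,0,0,0]
    - [-0.012,-0.03,0,0,0,0]
    - [-0.012,-0.03,0,0,0,0]
    - [-0.012,-0.03,0,0,0,0]
    - [-0.012,-0.03,0,0,0,0]
    - [-0.012,-0.03,0,0,0,0]
    - [-0.012,-0.03,0,0,0,0]
    - [-0.01,-0.028,0,0,0,0]
    - [-0.008,-0.02,0,0,0,0]
    - [-0.005,-0.012,0,0,0,0]
    - [0,0,0,0,0,0]

```text
clock: 19.83
ee_pos: [633.9, -242.7, 106.9]
orientation: [-0.021, 1.0, 0.003, -0.007]
contact_force: [0.0, 0.4, -0.5]
opening: 33.3
```

```bash
python3 -c "
from h import *
go(641,-240,125,92)
f=grab_frame('wrist');save('w9',f)
f=grab_frame('scene')
for r in cakes(f,(18,300)): print(*r)
"
```

```text
t 19.83 pos [ 633.9 -242.7  106.9] now [ -6.9   2.6 -18.2] after [ -7.2   2.5 -18.1] rot [ 0.39 -0.76  0.4 ] F [ 0.   0.4 -0.5] open 33.3
252 [506.2 283.1] 40.9 39.0 27.5 41.0
494 [485.8 188.2] 65.2 35.7 9.6 32.7
501 [ 484.5 -171. ] 52.0 42.9 144.9 34.2
635 [629.5 -86.2] 63.4 33.5 1.3 39.5
647 [ 636.6 -162.1] 64.1 32.9 1.9 39.5
509 [ 649.6 -240.4] 49.7 33.7 3.8 127.8
```

View pics/w9.png

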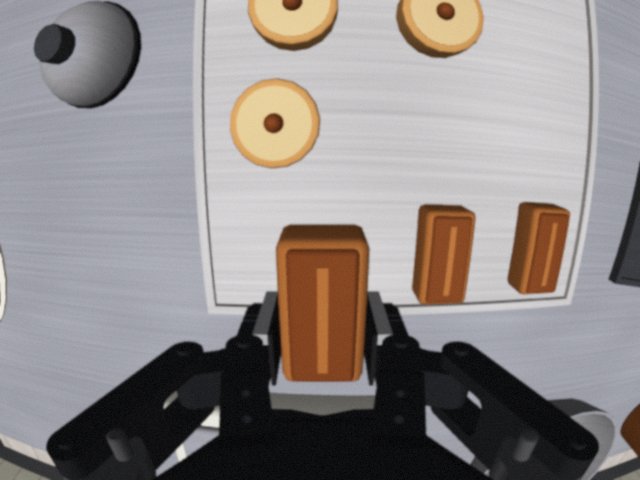

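Held straight and clear of the tartlet. Descend.

Call:
drive_tool:
  rows:
    - [-0.004,0.002,0.01,0.2,-0.4,0.2]
    - [-0.003,0.001,0.02,0.2,-0.4,0.2]
    - [0,0,0.022,0,0,0]
    - [0,0,0.012,0,0,0]
    - [0,0,0.005,0,0,0]
    - [0,0,0,0,0,0]

```text
clock: 20.43
ee_pos: [638.8, -227.6, 31.9]
orientation: [-0.021, 1.0, 0.002, -0.001]
contact_force: [0.2, 0.6, -0.8]
opening: 33.3
```

```bash
python3 -c "
from h import *
go(641,-240,19,92)
"
```

```text
t 20.43 pos [ 638.8 -227.6   31.9] now [ -1.7 -12.5  12.9] after [ -1.7 -12.5  12.9] rot [ 0.25 -0.06  0.38] F [ 0.2  0.6 -0.8] open 33.3
```

Call:
drive_tool:
  rows:
    - [-0.001,-0.006,0,0.1,0,0.2]
    - [0,-0.005,0.002,0.1,0,0.2]
    - [0,-0.002,0.002,0,0,0]
    - [0,0,0.002,0,0,0]
    - [0,0,0.001,0,0,0]

```text
clock: 20.85
ee_pos: [642.5, -242.1, 27.8]
orientation: [-0.017, 1.0, -0.001, 0.002]
contact_force: [-0.1, -0.1, -0.4]
opening: 33.6
```

```bash
python3 -c "
from h import *
go(641,-240,19,92)
"
```

```text
t 20.85 pos [ 642.5 -242.1   27.8] now [1.4 2.2 8.8] after [1.4 2.2 8.8] rot [-0.14  0.19 -0.01] F [-0.1 -0.1 -0.4] open 33.6
```

Call:
drive_tool:
  rows:
    - [0.001,0,0.003,-0.1,0.2,0]
    - [0,0,0.002,0,0,0]
    - [0,0,0.002,0,0,0]
    - [0,0,0,0,0,0]

```text
clock: 21.18
ee_pos: [642.1, -243.1, 21.3]
orientation: [-0.017, 1.0, -0.001, 0.001]
contact_force: [-0.5, 0.6, -0.4]
opening: 33.4
```

```bash
python3 -c "
from h import *
go(641,-240,19,92)
"
```

```text
t 21.18 pos [ 642.1 -243.1   21.3] now [1.  3.1 2.3] after [1.  3.1 2.3] rot [-0.09  0.08 -0.05] F [-0.5  0.6 -0.4] open 33.4
```

Call:
drive_tool:
  rows:
    - [0,0,0.001,0,0,0]
    - [0,0,0.001,0,0,0]
    - [0,0,0.001,0,0,0]
    - [0,0,0,0,0,0]

```text
clock: 21.52
ee_pos: [642.2, -243.0, 18.1]
orientation: [-0.017, 1.0, -0.001, 0.001]
contact_force: [0.4, 0.5, 0.0]
opening: 33.6
```

Call:
drive_tool:
  rows:
    - [0,0,0,0,0,0]
    - [0,0,0,0,0,0]
    - [0,0,0,0,0,0]
    - [0,0,0,0,0,0]
  jaw: 100

```text
clock: 21.85
ee_pos: [642.6, -243.0, 18.6]
orientation: [-0.017, 1.0, -0.001, 0.001]
contact_force: [0.1, 0.5, 0.1]
opening: 51.4
```

Call:
drive_tool:
  rows:
    - [0,0,-0.01,0,0,0]
    - [0,0,-0.02,0,0,0]
    - [0,0,-0.025,0,0,0]
    - [0,0,-0.025,0,0,0]
    - [0,0,0,0,0,0]

```text
clock: 22.27
ee_pos: [641.2, -242.1, 102.0]
orientation: [-0.017, 1.0, 0.0, -0.001]
contact_force: [1.4, -0.7, 0.7]
opening: 51.7
```

```bash
python3 -c "
from h import *
go(484,186,105,99)
f=grab_frame('wrist');save('w10',f)
f=grab_frame('scene')
for r in cakes(f,(18,300)): print(*r)
"
```

```text
t 22.27 pos [ 641.2 -242.1  102. ] now [142.4 433.3  -2.7] after [ 88.3 447.4  -3. ] rot [ 0.01 -0.07 -7.03] F [ 1.4 -0.7  0.7] open 51.7
254 [505.4 282.9] 42.4 39.7 151.4 40.9
499 [485.5 188. ] 65.4 35.1 7.4 32.8
407 [ 485.9 -167.6] 53.6 35.3 146.5 34.1
635 [630.  -86.4] 63.2 33.6 2.3 39.5
648 [ 636.4 -162.1] 63.3 32.9 1.8 39.6
686 [ 639.4 -242.8] 63.9 32.8 1.7 39.4
```

View pics/w10.png

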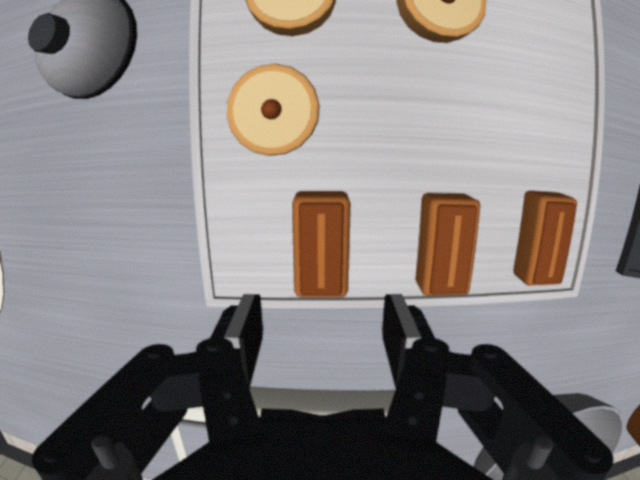

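Call:
drive_tool:
  rows:
    - [0.0,0.01,-0.003,0,0,-3.5]
    - [0.004,0.025,-0.002,0,0,-3.5]
    - [0.007,0.033,-0.001,0,0,0]
    - [0.007,0.033,-0.001,0,0,0]
    - [0.007,0.033,-0.001,0,0,0]
    - [0.007,0.033,-0.001,0,0,0]
    - [0.007,0.033,-0.001,0,0,0]
    - [0.007,0.033,-0.001,0,0,0]
    - [0.007,0.033,-0.001,0,0,0]
    - [0.007,0.033,-0.001,0,0,0]
    - [0.007,0.033,-0.001,0,0,0]
    - [0.007,0.033,-0.001,0,0,0]
    - [0.007,0.028,0,0,0,0]
    - [0.004,0.02,0,0,0,0]
    - [0,0.01,0,0,0,0]
    - [0,0,0,0,0,0]

```text
clock: 23.7
ee_pos: [467.4, 181.3, 97.4]
orientation: [-0.079, 0.997, 0.006, -0.02]
contact_force: [-0.0, -0.4, 0.1]
opening: 52.1
```

```bash
python3 -c "
from h import *
go(484,186,50,98.5)
"
```

```text
t 23.7 pos [467.4 181.3  97.4] now [-18.9   1.4  46.7] after [-17.1   2.2  47.4] rot [ 0.83 -2.22  0.52] F [-0.  -0.4  0.1] open 52.1
```

Call:
drive_tool:
  rows:
    - [-0.007,0.001,0,0.4,-1.1,0.3]
    - [-0.007,0.001,0.005,0.4,-1.1,0.2]
    - [-0.004,0,0.012,0,0,0]
    - [0,0,0.015,0,0,0]
    - [0,0,0.012,0,0,0]
    - [0,0,0.003,0,0,0]
    - [0,0,0,0,0,0]

```text
clock: 24.28
ee_pos: [491.8, 179.4, 46.7]
orientation: [-0.07, 0.998, -0.002, 0.004]
contact_force: [0.5, 1.0, 0.1]
opening: 52.1
```

```bash
python3 -c "
from h import *
go(484,186,10,98.5)
f=grab_frame('wrist');save('w11',f)
"
```

```text
t 24.28 pos [491.8 179.4  46.7] now [ 7.1  7.8 36.6] after [ 6.8  7.7 36.7] rot [-0.27  0.43 -0.46] F [0.5 1.  0.1] open 52.1
```

View pics/w11.png

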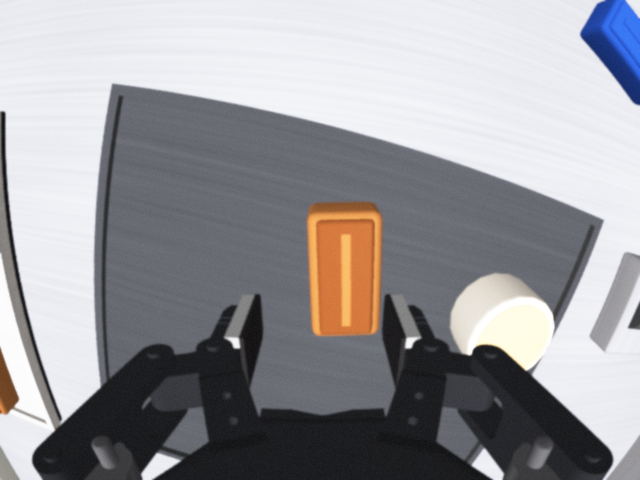

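Call:
drive_tool:
  rows:
    - [0.003,0.004,0,-0.1,0.2,-0.2]
    - [0.003,0.003,0.002,-0.1,0.2,-0.2]
    - [0.001,0.001,0.006,0,0,0]
    - [0,0,0.002,0,0,0]
    - [0,0,0,0,0,0]

```text
clock: 24.75
ee_pos: [485.7, 186.2, 38.7]
orientation: [-0.073, 0.997, -0.001, 0.003]
contact_force: [0.1, -0.5, 0.2]
opening: 52.1
```

```bash
python3 -c "
from h import *
go(484,186,10,98.5)
"
```

```text
t 24.75 pos [485.7 186.2  38.7] now [ 1.9  0.1 28.7] after [ 1.8  0.  28.7] rot [-0.08  0.3  -0.11] F [ 0.1 -0.5  0.2] open 52.1
```

Call:
drive_tool:
  rows:
    - [0.001,0,0.006,0,0.3,0]
    - [0.001,0,0.01,0,0,0]
    - [0,0,0.009,0,0,0]
    - [0,0,0.005,0,0,0]
    - [0,0,0,0,0,0]

```text
clock: 25.17
ee_pos: [483.5, 186.1, 5.6]
orientation: [-0.073, 0.997, -0.001, 0.0]
contact_force: [-0.3, 1.1, 0.0]
opening: 52.1
```

Call:
drive_tool:
  rows:
    - [0,0,0,0,0,0]
    - [0,0,0,0,0,0]
    - [0,0,0,0,0,0]
    - [0,0,0,0,0,0]
    - [0,0,0,0,0,0]
    - [0,0,0,0,0,0]
  jaw: 200

```text
clock: 25.67
ee_pos: [484.1, 186.3, 6.0]
orientation: [-0.073, 0.997, -0.001, 0.0]
contact_force: [0.1, -0.1, 0.4]
opening: 33.4
```

Call:
drive_tool:
  rows:
    - [0,0,-0.012,0,0,0]
    - [0,0,-0.025,0,0.2,0]
    - [0,0,-0.025,0,0.2,0]
    - [0,0,-0.025,0,0,0]
    - [0,0,-0.02,0,0,0]
    - [0,0,0,0,0,0]

```text
clock: 26.17
ee_pos: [482.5, 186.1, 119.5]
orientation: [-0.073, 0.997, -0.001, -0.005]
contact_force: [1.5, 0.1, 0.2]
opening: 33.4
```

```bash
python3 -c "
from h import *
go(545,-88,120,92)
"
```

```text
t 26.17 pos [482.5 186.1 119.5] now [ -21.8 -280.3   -0.4] after [ -52.9 -276.1   -0.5] rot [-0.11 -0.63  6.4 ] F [1.5 0.1 0.2] open 33.4
```

Call:
drive_tool:
  rows:
    - [0,-0.01,0,0,-0.3,3.2]
    - [-0.005,-0.022,0,0,-0.3,3.2]
    - [-0.006,-0.03,0,0,0,0]
    - [-0.006,-0.03,0,0,0,0]
    - [-0.006,-0.03,0,0,0,0]
    - [-0.006,-0.03,0,0,0,0]
    - [-0.006,-0.03,0,0,0,0]
    - [-0.006,-0.03,0,0,0,0]
    - [-0.006,-0.028,0,0,0,0]
    - [-0.004,-0.02,0,0,0,0]
    - [-0.002,-0.01,0,0,0,0]
    - [0,0,0,0,0,0]
    - [0,0,0,0,0,0]

```text
clock: 27.25
ee_pos: [546.3, -91.8, 119.8]
orientation: [-0.016, 1.0, 0.0, 0.001]
contact_force: [-0.4, -0.5, -0.8]
opening: 33.6
```

```bash
python3 -c "
from h import *
go(545,-88,50,92)
f=grab_frame('scene')
for r in cakes(f,(18,300)): print(*r)
"
```

```text
t 27.25 pos [546.3 -91.8 119.8] now [ 1.3  3.8 69.8] after [ 1.2  3.8 69.8] rot [ 0.04  0.09 -0.14] F [-0.4 -0.5 -0.8] open 33.6
250 [505.4 283.4] 41.3 39.5 144.8 40.8
529 [556.2 -91.4] 50.8 33.9 0.8 147.5
574 [ 482.1 -175.5] 51.8 51.3 162.6 34.3
608 [ 485.2 -266. ] 52.6 51.8 120.7 34.5
636 [629.6 -86.2] 63.3 33.4 1.4 39.3
667 [ 558.3 -273.1] 53.2 51.4 162.1 34.7
649 [ 636.3 -162.2] 64.0 32.9 2.0 39.5
680 [ 638.7 -243. ] 64.7 32.8 1.7 39.5
```

Call:
drive_tool:
  rows:
    - [0.001,0.003,0.008,0,0,0]
    - [0,0.001,0.022,0,0,0]
    - [0,0,0.022,0,0,0]
    - [0,0,0.015,0,0,0]
    - [0,0,0.008,0,0,0]
    - [0,0,0.003,0,0,0]
    - [0,0,0,0,0,0]

```text
clock: 27.88
ee_pos: [543.2, -76.9, 36.9]
orientation: [-0.022, 1.0, 0.002, 0.0]
contact_force: [-0.0, -0.3, -0.4]
opening: 33.4
```

```bash
python3 -c "
from h import *
go(545,-88,13,92)
"
```

```text
t 27.88 pos [543.2 -76.9  36.9] now [ -1.3 -11.2  23.9] after [ -1.4 -11.2  23.9] rot [0.18 0.03 0.49] F [-0.  -0.3 -0.4] open 33.4
```

Call:
drive_tool:
  rows:
    - [-0.001,-0.006,0,0.1,0,0.3]
    - [0,-0.005,0.004,0.1,0,0.2]
    - [0,0,0.006,0,0,0]
    - [0,0,0.004,0,0,0]
    - [0,0,0.003,0,0,0]
    - [0,0,0,0,0,0]

```text
clock: 28.38
ee_pos: [547.4, -89.4, 21.6]
orientation: [-0.017, 1.0, -0.002, 0.003]
contact_force: [0.7, -0.2, 0.1]
opening: 33.2
```

```bash
python3 -c "
from h import *
go(545,-88,13,92)
"
```

```text
t 28.38 pos [547.4 -89.4  21.6] now [2.4 1.5 8.6] after [2.4 1.5 8.6] rot [-0.18  0.36 -0.02] F [ 0.7 -0.2  0.1] open 33.2
```

Call:
drive_tool:
  rows:
    - [0.001,0,0.002,-0.1,0.3,0]
    - [0,0,0.002,0,0,0]
    - [0,0,0.002,0,0,0]
    - [0,0,0.001,0,0,0]
    - [0,0,0,0,0,0]

```text
clock: 28.8
ee_pos: [546.6, -89.6, 14.1]
orientation: [-0.017, 1.0, -0.001, 0.001]
contact_force: [-0.1, -0.6, -0.6]
opening: 33.6
```

```bash
python3 -c "
from h import *
go(545,-88,13,92)
"
```

```text
t 28.8 pos [546.6 -89.6  14.1] now [1.6 1.7 1.1] after [1.6 1.7 1.1] rot [-0.08  0.06 -0.04] F [-0.1 -0.6 -0.6] open 33.6
```

Call:
drive_tool:
  rows:
    - [0,0,0.001,0,0,0]
    - [0,0,0.001,0,0,0]
    - [0,0,0,0,0,0]

```text
clock: 29.05
ee_pos: [546.7, -89.5, 12.0]
orientation: [-0.017, 1.0, -0.001, 0.001]
contact_force: [0.2, -0.5, -0.8]
opening: 33.2
```

Call:
drive_tool:
  rows:
    - [0,0,0,0,0,0]
    - [0,0,0,0,0,0]
    - [0,0,0,0,0,0]
    - [0,0,0,0,0,0]
  jaw: 100

```text
clock: 29.38
ee_pos: [547.1, -89.6, 12.5]
orientation: [-0.017, 1.0, -0.001, 0.001]
contact_force: [-0.1, 0.1, 0.2]
opening: 52.1
```

Call:
drive_tool:
  rows:
    - [0,0,-0.01,0,0,0]
    - [0,0,-0.02,0,0,0]
    - [0,0,-0.025,0,0,0]
    - [0,0,-0.03,0,0,0]
    - [0,0,-0.03,0,0,0]
    - [0,0,0,0,0,0]

```text
clock: 29.88
ee_pos: [545.3, -88.9, 133.7]
orientation: [-0.017, 1.0, -0.0, -0.001]
contact_force: [-0.0, -0.6, 0.9]
opening: 52.0
```

```bash
python3 -c "
from h import *
go(498,-419,130,92)
f=grab_frame('wrist');save('w12',f)
f=grab_frame('scene');save('s12',f)
for r in cakes(f,(18,300)): print(*r)
"
```

```text
t 29.88 pos [545.3 -88.9 133.7] now [  58.7 -328.3    3.8] after [  58.8 -328.3    3.7] rot [-0.01 -0.1  -0.03] F [-0.  -0.6  0.9] open 52.0
256 [505.7 282.8] 40.7 39.8 152.7 40.8
572 [ 481.5 -175.4] 52.4 50.9 7.5 34.7
572 [549.3 -89.9] 64.4 33.5 1.3 39.3
607 [ 484.4 -266.1] 52.0 51.8 110.7 34.4
635 [629.9 -86.5] 64.2 33.6 2.4 39.3
672 [ 557.8 -272.7] 52.7 51.3 168.7 34.5
649 [ 636.7 -162.1] 63.6 33.1 2.2 39.5
683 [ 638.7 -242.9] 64.4 32.8 1.8 39.3
```

View pics/s12.png

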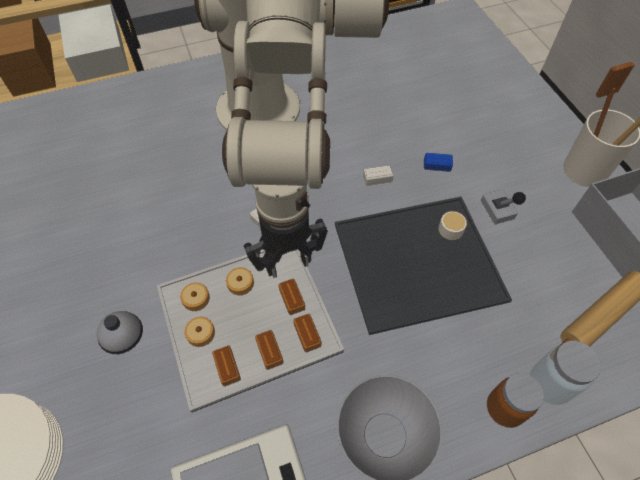

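View pics/w12.png

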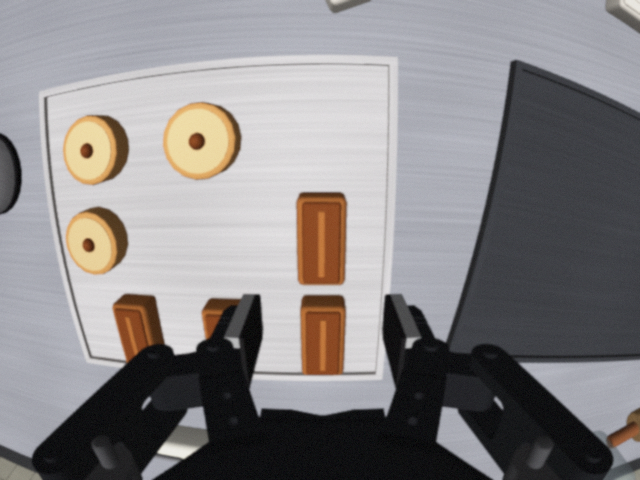

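Call:
drive_tool:
  rows:
    - [0.003,-0.015,0,0,0,0]
    - [0.005,-0.028,0,0,0,0]
    - [0.005,-0.03,0,0,0,0]
    - [0.006,-0.03,0,0,0,0]
    - [0.006,-0.03,0,0,0,0]
    - [0.006,-0.03,0,0,0,0]
    - [0.006,-0.03,0,0,0,0]
    - [0.006,-0.03,0,0,0,0]
    - [0.006,-0.03,0,0,0,0]
    - [0.005,-0.025,0,0,0,0]
    - [0.003,-0.015,0,0,0,0]
    - [0,-0.008,0,0,0,0]
    - [0,0,0,0,0,0]
    - [0,0,0,0,0,0]
  jaw: 255

```text
clock: 31.15
ee_pos: [483.6, -393.7, 107.0]
orientation: [-0.019, 1.0, 0.014, -0.017]
contact_force: [-0.2, 0.3, 0.5]
opening: -0.1
```

```bash
python3 -c "
from h import *
go(498,-418.5,80,92)
f=grab_frame('scene');save('s13',f)
for r in cakes(f,(18,300)): print(*r)
for r in spot_point('scene','bell_top'): print(r)
"
```

```text
t 31.15 pos [ 483.6 -393.7  107. ] now [-14.3 -26.1  25.8] after [-13.5 -25.3  27. ] rot [ 1.6  -1.89  0.18] F [-0.2  0.3  0.5] open -0.1
254 [505.8 283.1] 41.4 39.1 77.6 41.0
571 [ 481.6 -175.3] 52.5 51.1 167.1 34.5
568 [548.8 -90.2] 64.5 33.3 2.0 39.2
610 [ 484.  -265.5] 52.7 51.9 139.7 34.5
633 [629.8 -86.2] 63.0 33.9 1.2 39.5
673 [ 558.4 -273.1] 52.1 51.5 157.0 34.5
648 [ 637.1 -162.2] 63.7 33.0 1.4 39.5
681 [ 639.1 -242.9] 64.0 32.9 1.8 39.5
{'location': [498.1, -418.4, 59.6], 'confidence': 0.76}
```

Call:
drive_tool:
  rows:
    - [-0.005,-0.008,0,0.8,-1,0]
    - [-0.005,-0.01,0,0.8,-0.9,0]
    - [-0.003,-0.007,0.006,0,0,0]
    - [0,0,0.012,0,0,0]
    - [0,0,0.004,0,0,0]
    - [0,0,0,0,0,0]
    - [0,0,0,0,0,0]

```text
clock: 31.83
ee_pos: [501.4, -415.9, 82.2]
orientation: [-0.022, 1.0, -0.001, 0.002]
contact_force: [0.7, -0.2, 0.4]
opening: -0.1
```

```bash
python3 -c "
from h import *
go(498,-418.5,66,92)
"
```

```text
t 31.83 pos [ 501.4 -415.9   82.2] now [ 3.6 -2.4 16.2] after [ 3.5 -2.5 16.2] rot [-0.13  0.24  0.55] F [ 0.7 -0.2  0.4] open -0.1
```

Call:
drive_tool:
  rows:
    - [0.002,-0.002,0,0,0.2,0.4]
    - [0.001,-0.001,0.006,0,0,0]
    - [0,0,0.005,0,0,0]
    - [0,0,0.002,0,0,0]
    - [0,0,0,0,0,0]

```text
clock: 32.25
ee_pos: [498.0, -419.1, 67.8]
orientation: [-0.018, 1.0, -0.001, -0.0]
contact_force: [-0.3, -0.2, -0.0]
opening: 0.1
```

```bash
python3 -c "
from h import *
go(498,-418.5,60,92)
"
```

```text
t 32.25 pos [ 498.  -419.1   67.8] now [-0.   0.6  7.8] after [-0.   0.6  7.8] rot [-0.11 -0.01  0.11] F [-0.3 -0.2 -0. ] open 0.1
```

Call:
drive_tool:
  rows:
    - [0,0,0.003,0,0,0]
    - [0,0,0.003,0,0,0]
    - [0,0,0.003,0,0,0]
    - [0,0,0.002,0,0,0]
    - [0,0,0,0,0,0]

```text
clock: 32.67
ee_pos: [498.3, -419.5, 56.7]
orientation: [-0.018, 1.0, -0.001, 0.0]
contact_force: [-1.6, 2.0, 3.1]
opening: -0.1
```

Call:
drive_tool:
  rows:
    - [0,0,0.002,0,0,0]
    - [0,0,0.002,0,0,0]
    - [0,0,0.001,0,0,0]

```text
clock: 32.92
ee_pos: [498.5, -419.7, 54.0]
orientation: [-0.019, 1.0, -0.001, 0.0]
contact_force: [-3.6, 4.7, 12.3]
opening: 0.2
```

Call:
drive_tool:
  rows:
    - [0,0,0.002,0,0,0]
    - [0,0,0.002,0,0,0]

```text
clock: 33.08
ee_pos: [498.6, -419.7, 53.9]
orientation: [-0.019, 1.0, -0.001, -0.001]
contact_force: [-5.3, 5.5, 14.9]
opening: 0.1
```

Call:
drive_tool:
  rows:
    - [0,0,-0.01,0,0,0]
    - [0,0,-0.02,0,0,0]
    - [0,0,-0.03,0,0,0]
    - [0,0,-0.03,0,0,0]
    - [0,0,0,0,0,0]
    - [0,0,0,0,0,0]

```text
clock: 33.58
ee_pos: [498.7, -419.2, 146.8]
orientation: [-0.019, 1.0, -0.001, -0.0]
contact_force: [0.6, 0.4, -1.3]
opening: 0.2
```

```bash
python3 -c "
from h import *
f=grab_frame('scene');save('s14',f)
for r in cakes(f,(18,300)): print(*r)
f=grab_frame('side');save('sd14',f)
"
```

```text
250 [506.3 283.2] 40.6 40.4 47.3 40.8
570 [ 481.8 -175.4] 51.6 51.1 165.6 34.4
571 [549.6 -89.9] 64.4 33.5 2.1 39.4
611 [ 484.9 -265.6] 52.3 51.4 165.8 34.5
633 [630.  -86.3] 63.7 33.3 1.6 39.5
667 [ 558.7 -273. ] 52.1 51.6 112.3 34.6
647 [ 636.1 -162.1] 64.3 32.9 1.7 39.7
682 [ 639.  -242.9] 64.0 32.8 1.9 39.7
```

View pics/sd14.png

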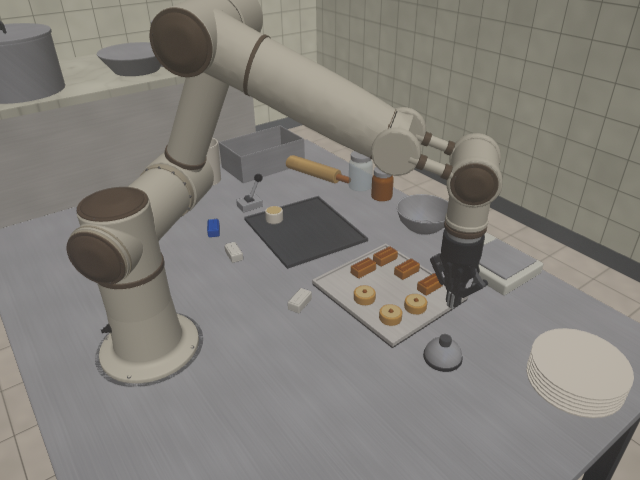

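The side view shows the lever over (258,178), four cakes on the tray (363–432, 256–285), the three tartlets where they stood, the sheet holding only the pot, and the arm clear above the bell. The plunger bottomed out at 53.9 mm with 15 N.

```bash
python3 -c "
from h import *
print(hand_in())"
```

```text
the job is handed in; nothing more can be done
None
```

I switched the warming tray on, moved all four cakes that were present onto it, rang the bell, and handed the job in at about 34 s of robot time.

- **Lever:** I pushed it to its end stop, where it pushed back with 17 N. The camera then put the ball about 73 mm over from where it started, against a stated swing of 77 mm. The first push rode too high and stopped short, so I lowered the gripper and pushed again.
- **Cakes:** I held each with a 25 N grip setting and set it down gently, with no noticeable contact force. The last pictures show all four level and upright. They stand roughly 8 mm or more inside the lip and at least 15 mm from each other and the tartlets.
- **Tartlets and pot:** The three tartlets and the jam pot measured where they were at the start, within about 1 mm.
- **Bell:** I pressed the plunger until it bottomed out at about 54 mm height, which is 6 mm of travel, with about 15 N. The arm was clear of everything when I handed in.

I saw no cake knocked aside and no slackened grip. The side and scene cameras disagreed by 2 to 5 mm on cake positions; I used the average for grasping and checked the fit in the wrist camera for the last three; the first was confirmed there before lifting. No check failed at the end.

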